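# Turn the serving scoop round under its cover

### The arm

A 6-joint arm with a two-finger parallel gripper is mounted at the origin on a cart in front of the work surface, level with it; the furniture and walls round the work are solid. World frame = base frame: x ahead of the robot, y to its left, z up, the work surface at z = 0. Lengths are in m, angles in rad, forces in N, time in s.
With the tool pointing down it reaches from about 0.25 to 0.725 m from the base axis. Payload 4 kg.
Tool frame: the origin (TCP) lies midway between the tips of the shut fingers; the grasp point (between the pads) lies robot.pinch_z behind it (robot.pinch_z is the distance from the TCP to the grasp point, in m); z points along the fingers, y is the line along which they close (so a half turn about z gives the same grasp; the last joint's range is limited). The gripper opens to 85 mm and grips with 20 to 120 N. Pads are 22 mm wide; open, the fingers measure 114 mm over their backs; the gripper's body (76 mm by 85 mm) begins 54 mm behind the grasp point. The pads swing forward as they close: fully open they stand 13 mm farther back than shut.
Start: joints at [-1.183, 0.241, 0.005, 1.335, 0, 1.571], TCP at [0.189, -0.463, 0.231] pointing down, gripper open.
Joint ranges: [-2.72, 2.72], [-1.05, 1.87], [-1.09, 1.28], [-1.99, 2.15], [-1.42, 1.44], [-3.14, 3.14]. Speed limits (rad/s): [2.79, 2.79, 3.14, 3.14, 3.14, 3.14].

### API

Orientations are given as a unit quaternion [x, y, z, w].
In Python, from station import robot gives the robot as it stands.
- The arm moves only by the shell command python3 -m crank 'ROWS' [FORCE]. ROWS is a JSON object of lists of equal length, an entry for each row: "translation": the shift along the tool's x, y, z in m, a list of three; "roll": the turn about the tool's z in degrees; "hand": the opening, from 0 (shut) to 1 (fully open). A call has 1 to 12 rows; each row is the pose to reach, as a shift and turn from the pose commanded when the call began, along the tool's axes at that moment; what a row does not reach only later rows make up. A row lasts 1/10 s, in which the tool goes at most 50 mm and 8.59 degrees, less where a joint would pass 70% of its speed; a pose out of reach is approached as far as the arm can. A call with a gripper value outside its range is refused whole. The fingers move at their own pace and stop on an object; FORCE is the grip in N (left out, the last holds). Time passes only in rows, so rows that repeat a pose let the fingers close. It gives the time, the measured TCP pose, the force, the opening and the grip force at its end, in the units of the state.
- robot.sense(): the state, without advancing time (a new reading comes with each control period).
- robot.get_image(name): name is "side" or "top" or "wrist"; returns a dict with "color" (384x512x3 uint8, blue, green, red), "z_map" (384x512 float32, m along the optical axis (not along the pixel's ray), 0 where there is no reading), "K" (3x3 intrinsics, pixels), "R" (3x3) and "t" (3): a world point X has camera coordinates R X + t. Camera axes: x right, y down, z forward; pixel columns grow to the right and rows downward; lengths in m; the calibration is good to about 2 mm. A picture is of the moment at which its call begins.
- robot.close_job(): hands the job in; it is judged then, once.
The state is a dict: "time": time; "q": joint angles; "dq": joint speeds; "joint_torque": joint torques, N m; "tcp_pos": TCP position; "tcp_rot": TCP orientation; "force": force on the tool from outside, world axes, zero at the start; "wrist_torque": the same for the moment, N m; "opening": opening from 0.0 (shut) to 1.0 (fully open); "grasp_force": force on a finger pad.
Only numpy, scipy, OpenCV 4.12 (cv2) and the standard library are available. Lean on these libraries where they do the work, as an engineer would, in place of code of your own. Each camera call takes 0.05 s, during which the arm holds its last target. There are 200 camera calls.

### The job

The serving scoop was put under its low metal cover the wrong way round, with its handle inside. Pull it out by the bowl, lay it flat on the open worktop clear of the cover and let go, then take it by the handle and slide it back bowl first, straight and as far in as it goes, so that only the handle sticks out of the mouth. Do not shove or knock over the salt shaker, the drinks can or the sauce cups.

Things in the scene. Friction and masses are not known exactly. Their poses are not given: they have to be found in the camera images.
- cover: Low metal cover fixed to the worktop, like an upturned box with one open end (the mouth) and no floor: inside 86 mm wide, 46 high, 125 deep; sheet 4 mm, top at 50 mm; 13 mm flanges along the foot of both sides. Origin: middle of the mouth on the worktop; x points into the cover (inner back wall at x = +125 mm), z up.
- scoop: Flat-bottomed metal serving scoop with black handle, 200 mm long, 0.11-0.23 kg. Origin: mid-length on its underside; x from handle to bowl, z up. Handle end at x = -100 mm, bowl lip at +100. At the start it lies with the handle under the cover, its end 2-14 mm from the back wall, and 77-89 mm of the bowl sticking out of the mouth, about square to it.
- scoop_bowl (a point): Centre of the scoop's bowl, at x = +52.5 mm on the scoop, 14 mm above its underside; axes as the scoop's. The bowl is an open trough from x = +5 to +100 mm, 56 mm wide, with upright side walls 28 mm high (only 16 mm near the lip, beyond x = +70).
- scoop_handle (a point): Centre of the scoop's handle, at x = -50 mm on the scoop, 14 mm above its underside; axes as the scoop's. The handle, from x = -100 to -5 mm, is 22 mm wide and 25 mm high.
- scoop_lip (a point): Middle of the front lip of the bowl, at x = +100 mm on the scoop, 14 mm above its underside; axes as the scoop's.
- salt_shaker: Bystander: white salt shaker, 39x41x81 mm; origin under its centre.
- can: Bystander: drinks can, 53x53x134 mm; origin under its centre.
- sauce_cup_a: Bystander: small empty black sauce cup, 51x51x29 mm, left of the work; origin under its centre.
- sauce_cup_b: Bystander: small empty black sauce cup, 51x51x29 mm, right of the work; origin under its centre.

How it is judged:
On the way:
1. the scoop lies flat on the worktop, wholly clear of the cover, and is let go (angle between scoop's own z axis and vertical below 0.12 rad and height (world z) of each of scoop_bowl, scoop_handle below 0.025 m and linear speed of scoop below 0.02 m/s and ((x of each of scoop_lip, scoop_bowl in the frame of cover below -0.01 m and x of scoop_handle in the frame of cover below -0.06 m) or y of scoop_bowl in the frame of cover above 0.1 m or y of scoop_bowl in the frame of cover below -0.1 m) and contact force between scoop and the fingers below 0.05 N), for 0.2 s.
At the end, for the whole second after the job is handed in: The scoop lies flat and still on the worktop, bowl under the cover with its lip within 20 mm of the inner back wall, within 0.2 rad of the cover's own direction, its handle sticking out of the mouth (angle between scoop's own z axis and vertical below 0.12 rad and height (world z) of each of scoop_bowl, scoop_handle below 0.025 m and linear speed of scoop below 0.02 m/s and x of scoop_lip in the frame of cover above 0.105 m and y of scoop_lip in the frame of cover between -0.04 and 0.04 m and x of scoop_handle in the frame of cover below -0.02 m and angle between the x axis of scoop and the x axis of cover, either way round below 0.2 rad); the robot touches nothing.
It fails at once if the salt_shaker is shoved more than 40 mm or knocked over (distance of salt_shaker from where it was at the start of the episode above 0.04 m or angle between salt_shaker's own z axis and vertical above 0.6 rad).
It fails at once if the can is shoved more than 40 mm or knocked over (distance of can from where it was at the start of the episode above 0.04 m or angle between can's own z axis and vertical above 0.6 rad).
It fails at once if the sauce_cup_a is shoved more than 40 mm or knocked over (distance of sauce_cup_a from where it was at the start of the episode above 0.04 m or angle between sauce_cup_a's own z axis and vertical above 0.6 rad).
It fails at once if the sauce_cup_b is shoved more than 40 mm or knocked over (distance of sauce_cup_b from where it was at the start of the episode above 0.04 m or angle between sauce_cup_b's own z axis and vertical above 0.6 rad).
It also fails if it takes over 54 s, if anything falls off the work surface, if the arm or the gripper's body presses on something with over 40 N, if the wrist force passes 120 N, or if a joint passes its speed limit or range.

## Working session

There is one attempt and no reset: what is moved stays moved. The work goes in short steps, Python scripts to look and compute and a shell command to move; the robot and the scene stay as the last step left them, time stands still between calls to the robot, and variables do not carry over. Pictures are saved under pics/ and viewed, at most 10 in all, crops included, and the job is handed in when it is done.

```bash
mkdir -p pics; ls; python3 - <<'E'
from station import robot
import cv2,numpy as np
s=robot.sense();print(s['time'],s['tcp_pos'],s['tcp_rot'],s['opening'],robot.pinch_z)
for n in("top","side"):
    d=robot.get_image(n);cv2.imwrite(f"pics/{n}0.png",d["color"]);np.savez(f"/tmp/{n}0.npz",**d)
    print(n,d["K"].tolist(),(-d["R"].T@d["t"]).round(3))
E
```

```text
pics
0.0 [ 0.18883735 -0.46228481  0.23040021] [ 9.81257496e-01  1.92698234e-01 -2.07384537e-04 -1.03655535e-03] 1.0009826769096053 0.0187
top [[496.97097874738193, 0.0, 257.1498213226975], [0.0, 496.97097874738193, 195.76862265553515], [0.0, 0.0, 1.0]] [ 0.218 -0.185  1.499]
side [[356.7089890478793, 0.0, 257.0645724564791], [0.0, 356.7089890478793, 193.30349136314825], [0.0, 0.0, 1.0]] [0.264 0.624 0.637]
```

View pics/top0.png

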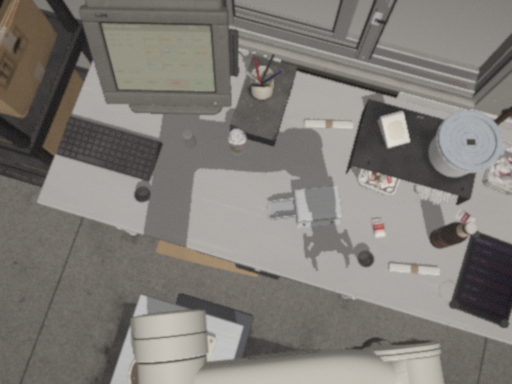

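View pics/side0.png

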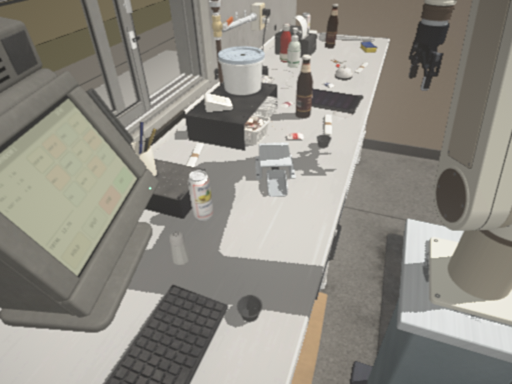

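The top view shows the cover at about (318,205) with the bowl sticking out to the left at (281,207). The can is at (237,140), the shaker at (188,135), and the cups at (142,193) and (366,258). Next I'll measure them from depth.

```bash
cat > h.py <<'E'
import numpy as np,cv2
def pts(d):
    z=d["z_map"];K=d["K"];v,u=np.mgrid[:z.shape[0],:z.shape[1]]
    c=np.stack([(u-K[0,2])/K[0,0]*z,(v-K[1,2])/K[1,1]*z,z],-1)
    P=(c-d["t"])@d["R"]; P[z==0]=np.nan
    return P
def ray(d,u,v,h):
    K=d["K"];r=d["R"].T@np.array([(u-K[0,2])/K[0,0],(v-K[1,2])/K[1,1],1]);o=-d["R"].T@d["t"]
    return o+r*(h-o[2])/r[2]
E
python3 - <<'E'
from h import *
d=dict(np.load("/tmp/top0.npz"));P=pts(d);np.set_printoptions(precision=4,suppress=True)
for n,(u,v) in dict(can=(237,140),salt=(188,135),ca=(142,193),cb=(366,258),cov=(318,205),bowl=(285,205)).items():
    print(n,P[v,u],ray(d,u,v,0))
# top plane of cover by height mask
m=((P[...,2]>.040)&(P[...,2]<.06)).astype(np.uint8);m[:170]=0;m[240:]=0;m[:,:270]=0;m[:,350:]=0
m=cv2.morphologyEx(m,cv2.MORPH_OPEN,np.ones((3,3)))
ct=max(cv2.findContours(m,0,2)[0],key=cv2.contourArea);r=cv2.minAreaRect(ct);print(r)
for b in cv2.boxPoints(r):print(b,ray(d,*b,.05))
m2=((P[...,2]>.008)&(P[...,2]<.038)).astype(np.uint8);m2[:180]=0;m2[235:]=0;m2[:,:255]=0;m2[:,298:]=0
print("bowl mask",m2.sum(),np.nanmedian(P[m2>0],0))
for k in (0,1):
  pass
c=cv2.resize(d["color"][165:270,240:390],None,fx=5,fy=5,interpolation=cv2.INTER_CUBIC);cv2.imwrite("pics/crop1.png",c)
E
```

```text
can [0.644  0.0064 0.1308] [0.6847 0.0246 0.    ]
salt [0.6331 0.1592 0.0798] [0.6565 0.1785 0.    ]
ca [0.4362 0.2544 0.0051] [0.4369 0.2559 0.    ]
cb [ 0.4393 -0.4556  0.001 ] [ 0.4395 -0.4557  0.    ]
cov [ 0.5439 -0.2724  0.0501] [ 0.5551 -0.2754  0.    ]
bowl [ 0.5252 -0.1783  0.0055] [ 0.5263 -0.1783  0.    ]
((317.7524719238281, 203.02474975585938), (31.44317626953125, 44.279151916503906), 84.2894058227539)
[294.1584 189.5842] [ 0.569  -0.1919  0.05  ]
[338.2178 185.1782] [ 0.6196 -0.3147  0.05  ]
[341.3465 216.4653] [ 0.5302 -0.3475  0.05  ]
[297.2871 220.8713] [ 0.4804 -0.2263  0.05  ]
bowl mask 149 [ 0.5162 -0.1728  0.0186]
```

View pics/crop1.png

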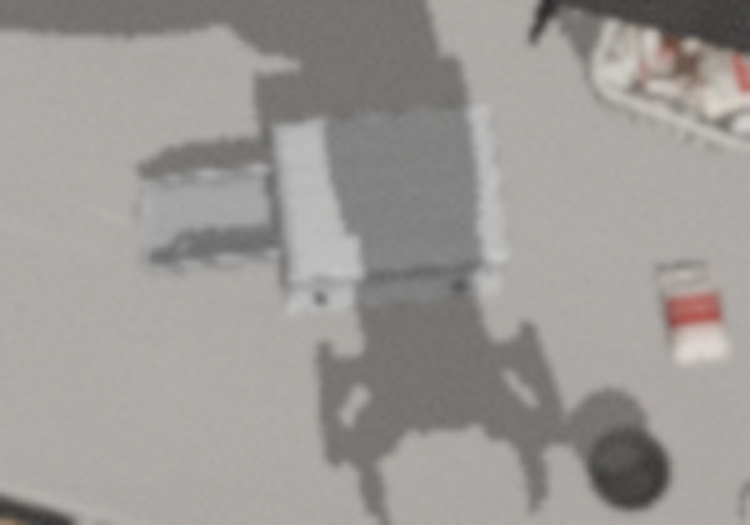

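```bash
python3 -m crank '{"translation":[[0.407,-0.148,0],[0.407,-0.148,0],[0.407,-0.148,0],[0.407,-0.148,0],[0.407,-0.148,0],[0.407,-0.148,0],[0.407,-0.148,0],[0.407,-0.148,0],[0.407,-0.148,0],[0.407,-0.148,0],[0.407,-0.148,0],[0.407,-0.148,0]],"roll":[-90,-90,-90,-90,-90,-90,-90,-90,-90,-90,-90,-90],"hand":[1,1,1,1,1,1,1,1,1,1,1,1]}' 60
python3 - <<'E'
from station import robot
import cv2
from h import *
s=robot.sense();print(s['time'],s['q'],s['tcp_pos'],s['tcp_rot'])
d=robot.get_image("wrist");cv2.imwrite("pics/w1.png",d["color"]);np.savez("/tmp/w1.npz",**d)
E
```

```text
time: 1.3
tcp_pos: [0.5098, -0.1713, 0.2305]
tcp_rot: [0.557, 0.83, -0.0, -0.001]
force: [0.2, 0.5, -0.2]
opening: 1.0
grasp_force: 0.0
1.3 [-3.24192527e-01  3.17571296e-01  1.07232451e-01  1.36209766e+00
 -8.00247729e-06  8.57996047e-01] [ 0.50980102 -0.17132061  0.23053664] [ 5.57269787e-01  8.30331086e-01 -2.20153597e-04 -7.89997786e-04]
```

View pics/w1.png

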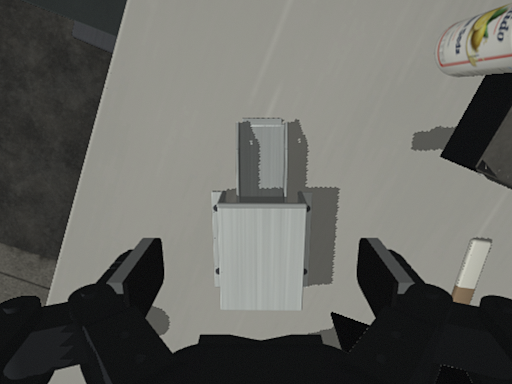

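The wrist view shows the cover top spanning (219,206) to (307,205) at the mouth, with its back at row 309. The bowl runs from the mouth up to the lip at row about 119, with outer walls at columns about 237 and 287. I'll cast rays for these.

```bash
python3 - <<'E'
from h import *
np.set_printoptions(precision=4,suppress=True)
d=dict(np.load("/tmp/w1.npz"));P=pts(d)
a=[ray(d,u,v,.05)[:2] for u,v in ((219,206),(307,206),(302,309),(221,309))]
print(np.array(a)); print("len",np.linalg.norm(a[0]-a[3]),np.linalg.norm(a[1]-a[2]),np.linalg.norm(a[0]-a[1]))
m=(P[...,2]>.046)&(P[...,2]<.054);m=m.astype(np.uint8);m[:195]=0;m[320:]=0;m[:,:200]=0;m[:,320:]=0
X=P[m>0][:,:2].astype(np.float32);r=cv2.minAreaRect(X);print("cover rect",r)
ys=np.array([.378,-.926]);
m=(P[...,2]>.01)&(P[...,2]<.033);m=m.astype(np.uint8);m[:110]=0;m[200:]=0;m[:,:225]=0;m[:,300:]=0
Y=P[m>0];rb=cv2.minAreaRect(Y[:,:2].astype(np.float32));print("bowl rect",rb,len(Y),Y[:,2].max())
b=np.radians(rb[2]);print(cv2.boxPoints(r),cv2.boxPoints(rb))
E
```

```text
[[ 0.4875 -0.2306]
 [ 0.5728 -0.1956]
 [ 0.6197 -0.3122]
 [ 0.5334 -0.3477]]
len 0.12572789622227745 0.12569296257937396 0.09219048511610374
cover rect ((0.5519072413444519, -0.271821528673172), (0.0944482833147049, 0.13183367252349854), 22.192373275756836)
bowl rect ((0.5208033919334412, -0.17435398697853088), (0.07184356451034546, 0.08870912343263626), 22.3471622467041) 652 0.030621113562613888
[[ 0.4833 -0.2286]
 [ 0.5331 -0.3507]
 [ 0.6205 -0.315 ]
 [ 0.5707 -0.193 ]] [[ 0.4707 -0.147 ]
 [ 0.5044 -0.229 ]
 [ 0.5709 -0.2017]
 [ 0.5372 -0.1197]]
```

```bash
python3 - <<'E'
from h import *
np.set_printoptions(precision=4,suppress=True)
d=dict(np.load("/tmp/w1.npz"));c=d["color"]
M=np.array([.529,-.2122]);x=np.array([.378,-.926]);y=np.array([.926,.378])
for u,v,h in ((237,124,.016),(287,124,.016),(236,190,.028),(288,190,.028),(262,119,.016),(262,119,0)):
    w=ray(d,u,v,h);print((u,v),w,"cover xy",(w[:2]-M)@x,(w[:2]-M)@y)
print(((.5098-M[0])*x[0]+(-.1713-M[1])*x[1]),((.5098-M[0])*y[0]+(-.1713-M[1])*y[1]))
cv2.imwrite("pics/w1c.png",cv2.resize(c[105:215,200:330],None,fx=5,fy=5,interpolation=cv2.INTER_CUBIC))
E
```

```text
(237, 124) [ 0.4733 -0.1482  0.016 ] cover xy -0.08036352323587488 -0.027367103790740574
(287, 124) [ 0.5232 -0.1277  0.016 ] cover xy -0.08045023149168035 0.026616235899048712
(236, 190) [ 0.4986 -0.2143  0.028 ] cover xy -0.009569621502617504 -0.028901397273386156
(288, 190) [ 0.5517 -0.1925  0.028 ] cover xy -0.009668849040778544 0.02848035761685723
(262, 119) [ 0.4962 -0.133   0.016 ] cover xy -0.08571364955845026 -0.0003914316413817527
(262, 119) [ 0.4968 -0.1341  0.    ] cover xy -0.08448047132561326 -0.0003016312223244605
-0.04513099999999999 -0.002318999999999998
```

View pics/w1c.png

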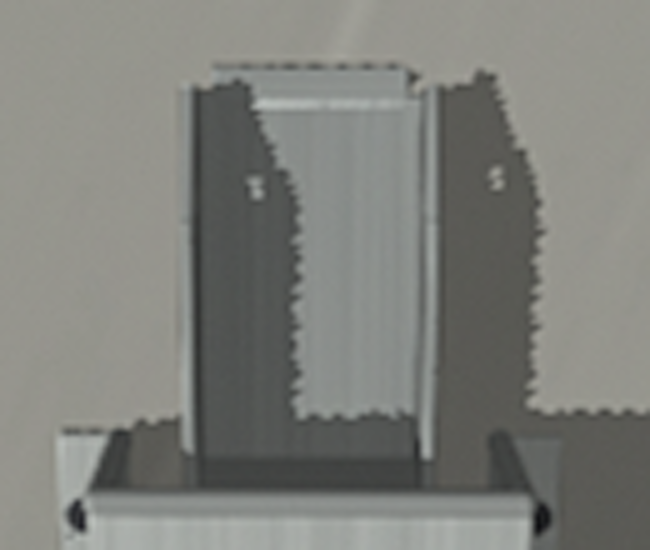

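The bowl measures 56 mm wide and is square and centred to the cover, with the lip at cover x ≈ -84 mm. All of this agrees with the given sizes, so I'll descend and grasp.

```bash
python3 -m crank '{"translation":[[-0.005,0.002,0.05],[-0.005,0.002,0.1],[-0.005,0.002,0.15],[-0.005,0.002,0.19],[-0.005,0.002,0.21],[-0.005,0.002,0.226],[-0.005,0.002,0.226],[-0.005,0.002,0.226],[-0.005,0.002,0.226],[-0.005,0.002,0.226],[-0.005,0.002,0.226],[-0.005,0.002,0.226]],"roll":[0,0,0,0,0,0,0,0,0,0,0,0],"hand":[1,1,1,1,1,1,1,0.4,0.4,0.4,0.4,0.4]}' 60
python3 -m crank '{"translation":[[0,0,0],[0,0,0],[0,0,0]],"roll":[0,0,0],"hand":[0.4,0.4,0.4]}' 60
```

```text
time: 2.55
tcp_pos: [0.515, -0.1764, 0.007]
tcp_rot: [0.558, 0.83, 0.0, 0.002]
force: [-0.6, 0.2, 6.2]
opening: 0.639
grasp_force: 65.9
time: 2.85
tcp_pos: [0.515, -0.1764, 0.007]
tcp_rot: [0.558, 0.83, 0.0, 0.002]
force: [-1.4, 0.8, 6.0]
opening: 0.639
grasp_force: 65.9
```

```bash
python3 -m crank '{"translation":[[0.005,0,-0.003],[0.02,0,-0.004],[0.04,0,-0.004],[0.065,0,-0.004],[0.09,0,-0.004],[0.115,0,-0.004],[0.14,0,-0.004],[0.155,-0.005,-0.006],[0.165,-0.015,-0.01],[0.17,-0.025,-0.012],[0.17,-0.025,-0.012],[0.17,-0.025,-0.012]],"roll":[0,0,0,0,0,0,0,0,0,0,0,0],"hand":[0.4,0.4,0.4,0.4,0.4,0.4,0.4,0.4,0.4,0.4,0.4,0.4]}'
python3 - <<'E'
from station import robot
import cv2
from h import *
d=robot.get_image("top");cv2.imwrite("pics/t2.png",d["color"][60:300,100:420].repeat(2,0).repeat(2,1));np.savez("/tmp/t2.npz",**d)
print(ray(d,190,245,0))
E
```

```text
time: 4.05
tcp_pos: [0.4264, -0.0282, 0.0175]
tcp_rot: [0.558, 0.83, 0.0, 0.0]
force: [0.6, -0.4, -2.2]
opening: 0.637
grasp_force: 65.0
[0.32611176 0.06322544 0.        ]
```

View pics/t2.png

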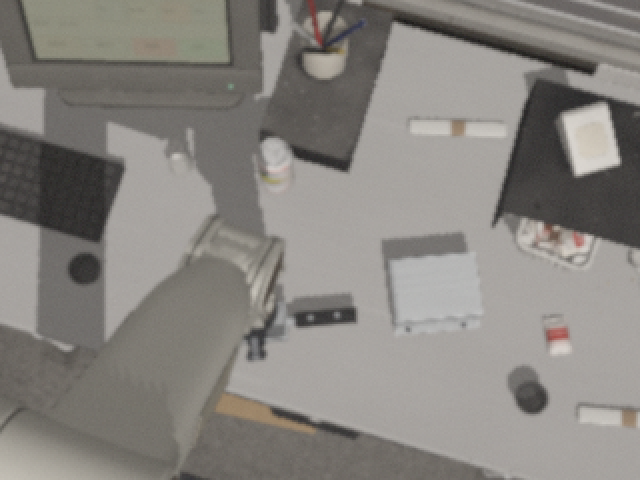

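The scoop is out and held, with the handle at about (295–355,315) in the crop, clear of the cover. I'll turn it half a turn, counter-clockwise from above.

```bash
python3 -m crank '{"translation":[[0,0,0],[0,0,0],[0,0,0],[0,0,0],[0,0,0],[0,0,0],[0,0,0],[0,0,0],[0,0,0],[0,0,0],[0,0,0],[0,0,0]],"roll":[-8,-16,-24,-32,-40,-48,-56,-64,-72,-80,-88,-90],"hand":[0.4,0.4,0.4,0.4,0.4,0.4,0.4,0.4,0.4,0.4,0.4,0.4]}'
python3 -m crank '{"translation":[[0,0,0],[0,0,0],[0,0,0],[0,0,0],[0,0,0],[0,0,0],[-0.005,-0.01,0],[-0.01,-0.02,0],[-0.016,-0.035,0],[-0.022,-0.055,0],[-0.026,-0.069,0],[-0.026,-0.069,0]],"roll":[-8,-16,-24,-32,-40,-48,-56,-64,-72,-80,-88,-90],"hand":[0.4,0.4,0.4,0.4,0.4,0.4,0.4,0.4,0.4,0.4,0.4,0.4]}'
python3 -m crank '{"translation":[[0,0,0],[0,0,0.005],[0,0,0.009],[0,0,0.009],[0,0,0.009]],"roll":[0,0,0,0,0],"hand":[0.4,0.4,0.4,0.4,0.4]}'
```

```text
time: 5.3
tcp_pos: [0.427, -0.0285, 0.0172]
tcp_rot: [-0.194, 0.981, -0.0, 0.0]
force: [0.4, 0.5, -1.0]
opening: 0.64
grasp_force: 65.0
time: 6.5
tcp_pos: [0.4792, -0.0843, 0.0174]
tcp_rot: [0.83, -0.557, 0.002, -0.0]
force: [0.9, 0.2, -1.3]
opening: 0.638
grasp_force: 65.0
time: 7.0
tcp_pos: [0.476, -0.0817, 0.008]
tcp_rot: [0.83, -0.558, -0.0, 0.0]
force: [-0.0, -0.4, -2.7]
opening: 0.64
grasp_force: 65.0
```

```bash
python3 -m crank '{"translation":[[0,0,0.001],[0,0,0.001],[0,0,0.001],[0,0,0.001],[0,0,0.001],[0,0,0],[0,0,-0.02],[0,0,-0.06],[-0.02,0,-0.11],[-0.06,0,-0.16],[-0.09,0,-0.2],[-0.09,0,-0.2]],"roll":[0,0,0,0,0,0,0,0,0,0,0,0],"hand":[0.4,1,1,1,1,1,1,1,1,1,1,1]}'
python3 - <<'E'
from station import robot
import cv2
from h import *
s=robot.sense();print(s['time'],s['q'],s['tcp_pos'])
d=robot.get_image("wrist");cv2.imwrite("pics/w3.png",d["color"]);np.savez("/tmp/w3.npz",**d)
P=pts(d);np.set_printoptions(precision=4,suppress=True)
M=np.array([.529,-.2122]);x=np.array([.378,-.926]);y=np.array([.926,.378])
cx=(P[...,:2]-M)@x;cy=(P[...,:2]-M)@y
m=(P[...,2]>.012)&(P[...,2]<.034)&(cx<-.02)&(cx>-.32)&(abs(cy)<.06)
Q=np.stack([cx[m],cy[m],P[...,2][m]],1)
for a in np.arange(-.30,-.04,.02):
    q=Q[(Q[:,0]>a)&(Q[:,0]<a+.02)]
    if len(q)>5:print(round(a,2),len(q),q[:,1].min(),q[:,1].max(),q[:,2].max(),q[:,0].min(),q[:,0].max())
E
```

```text
time: 8.2
tcp_pos: [0.4433, 0.0031, 0.2128]
tcp_rot: [0.831, -0.557, 0.003, -0.002]
force: [0.1, -0.5, -0.6]
opening: 0.997
grasp_force: 0.0
8.2 [ 6.52237178e-03  1.33006773e-01 -1.77486353e-01  1.25344393e+00
  6.81289102e-04 -1.95397002e+00] [0.44331482 0.00309828 0.21278631]
-0.3 197 -0.010146221401441434 0.01435446266675473 0.02686541860129597 -0.29086498985473286 -0.28000514502101237
-0.28 354 -0.008808816700194063 0.013000627548425025 0.027284677029244343 -0.27998941028196295 -0.2600233364011171
-0.26 366 -0.008539666723845022 0.011780228310148582 0.027085460988912458 -0.25990934418608197 -0.24003125600286374
-0.24 387 -0.009273583787517312 0.01168325150154896 0.02740988847402915 -0.23995147047560084 -0.22004915534891997
-0.22 416 -0.009102605541568892 0.011675797492908613 0.027844452159129344 -0.21995947559853982 -0.20030793732812707
-0.2 519 -0.026286104174245057 0.029055995401667176 0.029991468260260976 -0.1999399182742319 -0.1800175049663718
-0.18 175 -0.0267061993090907 0.029019543930626526 0.029594151887628393 -0.17995470258940854 -0.1606252219393652
-0.16 177 -0.026896650897922595 0.028566079426955306 0.02960736017928906 -0.1598399943181664 -0.14003283698188929
-0.14 206 -0.026878384923246654 0.029040732994246053 0.029553993554606934 -0.13991670458954095 -0.12014889135510104
-0.12 168 -0.026704882269980062 0.028902692861927946 0.026873824748930252 -0.1197785379033918 -0.10000455981601931
-0.1 39 -0.026683823798075865 0.02846676695998385 0.018220945664589955 -0.09986841974584586 -0.09391940633630239
```

View pics/w3.png

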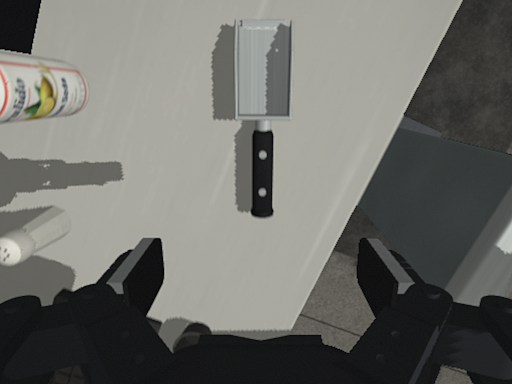

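The scoop lies flat, released and straight: handle end at row about 215 (cover x ≈ -291 mm), lip ≈ -92 mm, y ≈ +1 mm. Now I'll grasp the handle.

```bash
python3 -m crank '{"translation":[[-0.024,0,0.04],[-0.024,0,0.09],[-0.024,0,0.14],[-0.024,0,0.17],[-0.024,0,0.19],[-0.024,0,0.203],[-0.024,0,0.203],[-0.024,0,0.203],[-0.024,0,0.203],[-0.024,0,0.203],[-0.024,0,0.203],[-0.024,0,0.203]],"roll":[0,0,0,0,0,0,0,0,0,0,0,0],"hand":[1,1,1,1,1,1,0.5,0,0,0,0,0]}' 80
python3 -m crank '{"translation":[[0,0,0],[0,0,0],[0,0,0],[0,0,0],[0,0,0],[0,0,-0.003],[0,0,-0.003]],"roll":[0,0,0,0,0,0,0],"hand":[0,0,0,0,0,0,0]}' 80
```

```text
time: 9.45
tcp_pos: [0.4341, 0.0236, 0.0064]
tcp_rot: [0.83, -0.558, 0.001, -0.001]
force: [-1.1, -0.6, 5.3]
opening: 0.239
grasp_force: 79.0
time: 10.15
tcp_pos: [0.4333, 0.0237, 0.0086]
tcp_rot: [0.83, -0.558, 0.0, -0.0]
force: [0.6, -0.3, -2.2]
opening: 0.232
grasp_force: 78.3
```

```bash
python3 -m crank '{"translation":[[0.02,0,0],[0.045,0,0],[0.07,0,0],[0.09,0,0],[0.105,0,0],[0.12,0,0],[0.135,0,0],[0.15,0,0],[0.165,0,0],[0.18,0,0],[0.18,0,0],[0.18,0,0]],"roll":[0,0,0,0,0,0,0,0,0,0,0,0],"hand":[0,0,0,0,0,0,0,0,0,0,0,0]}'
python3 -m crank '{"translation":[[0.01,0,0],[0.018,0,0],[0.023,0,0.001],[0.027,0,0.002],[0.027,0,0.002],[0.027,0,0.002]],"roll":[0,0,0,0,0,0],"hand":[0,0,0,0,0,0]}'
```

```text
time: 11.35
tcp_pos: [0.5012, -0.1433, 0.0082]
tcp_rot: [0.83, -0.558, -0.0, -0.0]
force: [-0.6, -0.0, -2.1]
opening: 0.24
grasp_force: 78.3
time: 11.95
tcp_pos: [0.512, -0.1685, 0.0065]
tcp_rot: [0.83, -0.558, 0.001, 0.0]
force: [0.6, -0.8, -0.7]
opening: 0.238
grasp_force: 78.6
```

```bash
python3 -m crank '{"translation":[[0.002,0,0],[0.004,0,0],[0.006,0,0],[0.006,0,0]],"roll":[0,0,0,0],"hand":[0,0,0,0]}'
```

```text
time: 12.35
tcp_pos: [0.514, -0.1737, 0.0065]
tcp_rot: [0.83, -0.558, 0.0, -0.0]
force: [-0.7, 0.8, 2.6]
opening: 0.234
grasp_force: 78.8
```

```bash
python3 -m crank '{"translation":[[0.002,0,0],[0.003,0,0],[0.003,0,0]],"roll":[0,0,0],"hand":[0,0,0]}'
python3 -m crank '{"translation":[[0,0,0],[0,0,0],[0,0,0],[0,0,0],[0,0,0],[0,0,-0.01],[0,0,-0.04],[-0.01,0,-0.09],[-0.03,0,-0.14],[-0.06,0,-0.18],[-0.09,0,-0.2],[-0.09,0,-0.2]],"roll":[0,0,0,0,0,0,0,0,0,0,0,0],"hand":[1,1,1,1,1,1,1,1,1,1,1,1]}'
python3 - <<'E'
from station import robot
import cv2
from h import *
d=robot.get_image("wrist");cv2.imwrite("pics/w4.png",d["color"])
P=pts(d);np.set_printoptions(precision=4,suppress=True)
M=np.array([.529,-.2122]);x=np.array([.378,-.926]);y=np.array([.926,.378])
cx=(P[...,:2]-M)@x;cy=(P[...,:2]-M)@y
m=(P[...,2]>.012)&(P[...,2]<.034)&(cx<-.005)&(cx>-.2)&(abs(cy)<.06)
Q=np.stack([cx[m],cy[m],P[...,2][m]],1)
for a in np.arange(-.12,-.0,.02):
    q=Q[(Q[:,0]>a)&(Q[:,0]<a+.02)]
    if len(q)>5:print(round(a,2),len(q),q[:,1].min(),q[:,1].max(),q[:,2].max(),q[:,0].min(),q[:,0].max())
E
```

```text
time: 12.65
tcp_pos: [0.5151, -0.1765, 0.0065]
tcp_rot: [0.83, -0.558, 0.0, -0.0]
force: [-0.9, 1.0, 3.8]
opening: 0.233
grasp_force: 79.0
time: 13.85
tcp_pos: [0.482, -0.091, 0.2117]
tcp_rot: [0.831, -0.556, 0.004, -0.002]
force: [0.5, -0.2, 0.4]
opening: 1.0
grasp_force: 0.0
-0.08 363 -0.011195579874639981 0.013149793119066867 0.02798461937291218 -0.07507076102642642 -0.060429606026741876
-0.06 502 -0.009778140786942714 0.011972486852268501 0.027536115964234106 -0.05957299072359245 -0.04003111551533389
-0.04 508 -0.009457438444566833 0.01192319456619786 0.02689791262340638 -0.039980478389678935 -0.02007161451870449
-0.02 411 -0.00993642553750634 0.01185473437790372 0.027540383111092134 -0.019920342667597728 -0.0050201913296679815
```

View pics/w4.png

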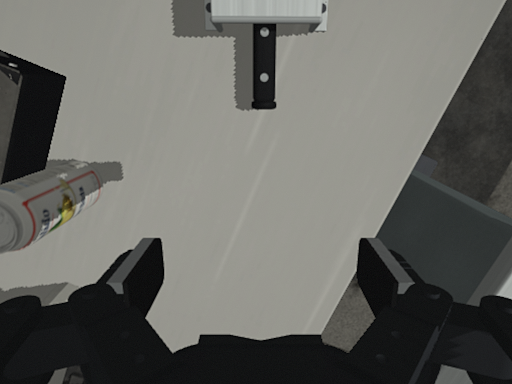

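The handle sticks straight out of the mouth, from (263,25) to (263,107), flat. Its end is at cover x ≈ -75 mm, which puts the lip at the back wall, and the gripper is clear.

```bash
python3 -c "
from station import robot
print(robot.close_job())"
```

```text
the job is handed in; nothing more can be done
None
```

I turned the scoop round and slid it back bowl first. By the last wrist-camera measurement, the lip is at the back wall, only the handle sticks out, straight and flat, and the gripper is clear. I handed the job in at about 14 s; no verdict came back.

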